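Open the safety vent of a hot-holding pan

TASK

Open the steam vent on the lid of the serving pan: first swing the flip-top tab all the way back off the cap, then push the safety cap down just until you feel it seat, turn it counter-clockwise past its catch, and go on unscrewing until it comes up against its stop. Work gently: do not force the tab, squeeze the cap hard, or force the cap against its seat or its catch, and leave the other things on the counter alone; let go at the end with the tab still back.

Things in the scene. Friction and masses are not known exactly. Their poses are not given: they have to be found in the camera images.
- pan: Fixed steel serving pan, 265 (x) x 325 (y) mm, closed by a flat aluminium lid, lid top 116 mm above the counter. Origin: centre of its underside; z up; the tab's lip points to its -x side. Wire lid handles run along x at y = -122 and +122 mm, 138 mm high. The steam vent stands on the lid, its upright axis at x = -30 mm, y = 0 of the pan.
- tab_hinge (a point): Fixed point on the flip-top tab's hinge axis (this point's y axis), 52 mm towards the pan's +x from the vent axis, 172 mm above the counter; axes as the pan's. Two hinge cheeks, 38 mm over both. Tab: 5 mm black plastic plate, 108 mm long from this axis; 26 mm wide near the hinge, 50 mm wide from 25 to 79 mm out (over the cap), then a tongue 24 mm wide.
- flip_tab (a joint): Angle of the tab: 0 lying level over the cap, grows as the lip is lifted and swung over towards the pan's +x, 3.05 at its stop (folded back). Stiff hinge (about 0.12 N m of friction), stays where it is left; may start up to 0.2 raised. Thin plastic: bears a push or pinch of 15 N, not much more.
- tab_lip (a point): Middle of the upturned lip at the tab's free end; moves with the tab. The tongue's last 6 mm turn up into a lip 24 mm wide, rising 11.5 mm above the plate's mid plane (top 183 mm above the counter when closed). This point is 105 mm from the hinge axis and 6 mm above the mid plane. Under the tongue the space is free down to the lid (53 mm).
- vent_cap (a joint): Angle of the captive screw cap: 0 tight, grows counter-clockwise seen from above, 2.7 at its stop. Thread friction about 0.2 N m, stays where left, starts at 0 to 0.3, rises 1 mm per rad. Round grey ribbed plastic, 42 mm across, 36 mm tall to grip; at its foot, up to 35 mm below its top, a 48 mm flange with a small lug.
- cap_top (a point): Centre of the cap's flat top, on the vent axis, z up; 164 mm above the counter when tight; turns, rises and sinks with the cap. The cap sits on a spring (yields from 3 N of push, then 1 N per mm; springs up when let go) over a hard seat. Thin plastic: bears a squeeze of 25 N per finger together with the push, not much more; under about 15 N it slips.
- squeeze_bottle: Loose yellow plastic bottle, 60 mm across, 170 mm tall, standing beside the pan; origin at the centre of its base. Leave alone.
- steel_cup: Loose steel cup, 76 mm across, 85 mm tall, standing beside the pan; origin at the centre of its base. Leave alone.
- serving_spoon: Loose steel spoon lying flat on the counter along the pan's far (+x) side, about 50 mm from it; leave alone.
- catch (a point): Fixed catch on the lid at the cap's foot, on the vent's (-x, -y) side; this point is near its top, 129 to 134 mm above the counter, 28 mm from the vent axis (reaching to 38). Near cap angle 0.45 the cap's lug butts on it. The lug passes below only while the cap is held on its seat, from 0.4 to 1.0. Seat depth 1.5 to 6.5 mm, unseen, felt as a sharp rise of force; 11 to 15 N of push in all is right.

How it is judged:
By the outcome, as a careful person would: the job done as asked, in the order asked, and still so for the second after the job is handed in, with the robot touching nothing.
It also fails if it takes over 72 s, if anything falls off the work surface, if the arm or the gripper's body presses on something with over 40 N, if the wrist force passes 120 N, or if a joint passes its speed limit or range.

ROBOT

A 7-joint arm with a two-finger parallel gripper is mounted at the origin on the work surface. World frame = base frame: x ahead of the robot, y to its left, z up, the work surface at z = 0. Lengths are in m, angles in rad, forces in N, time in s.
With the tool pointing down it reaches from about 0.35 to 0.9 m from the base axis. Payload 8.1 kg.
Tool frame: the origin (TCP) lies midway between the tips of the shut fingers; the grasp point (between the pads) lies 19 mm behind it; z points along the fingers, y is the direction in which the jaws open and shut (so a half turn about z gives the same grasp; the last joint's range is limited). The gripper opens to 92 mm and grips with 3 to 60 N. Pads are 19 mm wide; open, the fingers measure 130 mm over their backs; the gripper's body (75 mm by 190 mm) begins 47 mm behind the grasp point.
Start: joints at [1.011, 0.434, 0.025, 1.573, -0.012, 1.134, -0.075], TCP at [0.276, -0.561, 0.227] pointing down, gripper open.
Joint ranges: [-2.62, 2.62], [-0.44, 2.09], [-1.27, 1.32], [0.08, 2.57], [-1.32, 4.46], [0.12, 2], [-2.74, 2.74]. Speed limits (rad/s): [2.22, 2.22, 3.01, 3.01, 3.14, 3.14, 3.14].

INTERFACE

Orientations are given as [roll, pitch, yaw] about the fixed x, y, z axes, in that order (R = Rz(yaw) Ry(pitch) Rx(roll)).
In Python, from rig import manip gives the robot as it stands.
- The arm moves only by the shell command python3 -m jog 'ROWS' [OPENING] [FORCE]. ROWS is JSON, a list that holds one entry, the list of rows, each a list of 6 numbers: the shift along the world's x, y, z in mm, then the turn, a rotation vector about the world's x, y, z in rad. In form: [[[x, y, z, rx, ry, rz], ...]]. A call has 1 to 12 rows; each row shifts and turns the pose as measured when the row begins; what a row does not reach is not made up. A row lasts 1/10 s, in which the tool goes at most 50 mm and 8.59 degrees, less where a joint would pass 70% of its speed; a pose out of reach is approached as far as the arm can. A call with a gripper value outside its range is refused whole. OPENING is the finger opening in mm, from 0 to 91.8, set as the call begins (- or left out, the last holds). The fingers move at their own pace and stop on an object; FORCE is the grip in N (left out, the last holds). Time passes only in rows, so rows that do not move let the fingers close. It gives the time, the measured TCP pose, the force and the opening at its end, in the units of the state.
- manip.observe(): the state, without advancing time (a new reading comes with each control period).
- manip.grab_frame(name): name is "scene" or "top" or "wrist"; returns the picture (480x640x3 uint8, blue, green, red); there is no depth.
- manip.calibration(name): a dict with "fx", "fy", "cx", "cy" (pixels), "rvec" (rotation vector, rad) and "tvec" (3), from world to camera coordinates, as OpenCV has them; the wrist camera has in their place "tool_from_camera" (4x4, takes a point from camera to tool coordinates, whose origin is the TCP and whose axes are the flange's). Camera axes: x right, y down, z forward; pixel columns grow to the right and rows downward; lengths in m; the calibration is good to about 2 mm. A picture is of the moment at which its call begins: read the wrist's pose just before it. calibration takes no time and is no camera call.
- manip.sign_off(): hands the job in, once; it reports no verdict.
The state is a dict: "clock": time; "q": joint angles; "joint_vel": joint speeds; "joint_efforts": joint torques, N m; "eef_pos": TCP position; "ee_rot": TCP orientation; "ft_force": force on the tool from outside, world axes, zero at the start; "moment": the same for the moment, N m; "opening": finger opening in m.
Only numpy, scipy, OpenCV 4.12 (cv2) and the standard library are available. Lean on these libraries where they do the work, as an engineer would, in place of code of your own. Each camera call takes 0.05 s, during which the arm holds its last target. There are 200 camera calls.

## Working session

There is one attempt and no reset: what is moved stays moved. The work goes in short steps, Python scripts to look and compute and a shell command to move; the robot and the scene stay as the last step left them, time stands still between calls to the robot, and variables do not carry over. Pictures are saved under pics/ and viewed, about 8 in all and at most 12, crops included, and the job is handed in when it is done.

```bash
ls; mkdir -p pics
python3 - <<'E'
from rig import manip
import cv2
s=manip.observe()
print({k:s[k] for k in('clock','eef_pos','ee_rot','ft_force','opening')})
for n in('scene','top'):
    cv2.imwrite(f'pics/{n}0.png',manip.grab_frame(n)); print(n,manip.calibration(n))
print(manip.calibration('wrist'))
E
```

```text
pics
{'clock': 0.0, 'eef_pos': array([ 0.27539892, -0.56046596,  0.22595013]), 'ee_rot': array([-3.13999341e+00,  1.37474885e-04,  4.56772874e-01]), 'ft_force': array([0.47250601, 0.14787769, 0.30802788]), 'opening': 0.09185150605629683}
scene {'fx': 549.1833513428884, 'fy': 549.1833513428884, 'cx': 322.12895995415295, 'cy': 237.88217612874388, 'rvec': array([ 2.26733933,  1.33567153, -0.39587718]), 'tvec': array([-0.35501178, -0.38402396,  1.50731053])}
top {'fx': 604.8255177035311, 'fy': 604.8255177035311, 'cx': 312.49976877961035, 'cy': 251.2291725402117, 'rvec': array([ 2.14304499, -2.16101317,  0.10061399]), 'tvec': array([0.05555661, 0.66620755, 1.14027114])}
{'fx': 409.8428941990898, 'fy': 409.8428941990898, 'cx': 318.07457021556706, 'cy': 239.60441454158553, 'tool_from_camera': array([[-3.91396159e-04, -9.69003629e-01, -2.47046177e-01,
         6.57966182e-02],
       [ 9.99999901e-01, -4.31034039e-04,  1.06366464e-04,
        -9.18116076e-04],
       [-2.09554802e-04, -2.47046111e-01,  9.69003702e-01,
        -1.57775224e-01],
       [ 0.00000000e+00,  0.00000000e+00,  0.00000000e+00,
         1.00000000e+00]])}
```

View pics/top0.png

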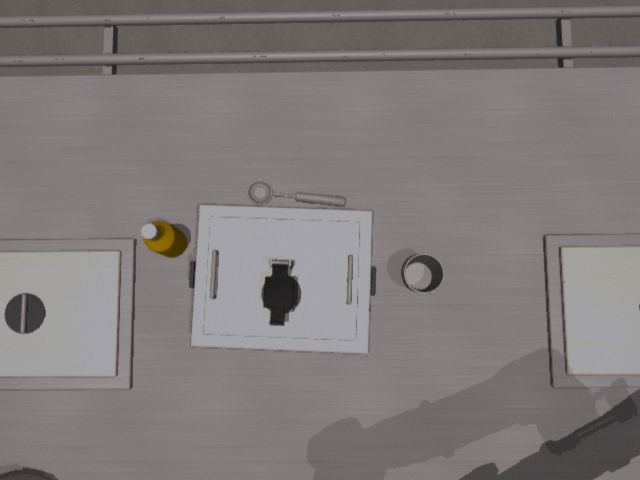

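View pics/scene0.png

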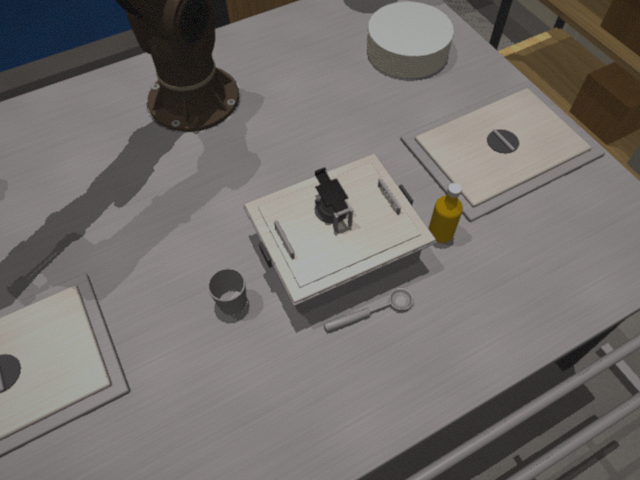

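Top view: the tab lip is at about (277,322) and the hinge at (281,263). The lid corners are near (200,205), (373,210), (369,353) and (192,346). The pan is almost aligned with the world axes. I'll enlarge this for precision.

Run:
```python
import cv2
a=cv2.imread('pics/top0.png')[195:363,180:385]
b=cv2.imread('pics/scene0.png')[150:310,240:440]
a=cv2.resize(a,None,fx=3.5,fy=3.5,interpolation=cv2.INTER_CUBIC)
cv2.imwrite('pics/c0.png',a)
cv2.imwrite('pics/c1.png',cv2.resize(b,None,fx=3.5,fy=3.5,interpolation=cv2.INTER_CUBIC))
```

```text
(no output)
```

View pics/c0.png

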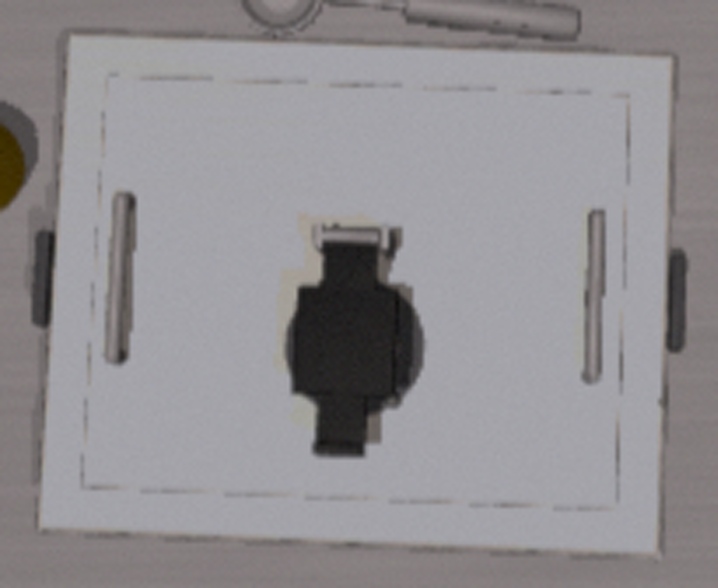

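Crop: lid corners are at (70,36), (673,57), (660,553) and (40,527). Handles are at (120,277) and (594,296), the lip at (339,450), and the hinge cheeks around (350,238).

```bash
cat > h.py <<'E'
import numpy as np,cv2
from rig import manip
def proj(n,P):
    c=manip.calibration(n);K=np.array([[c['fx'],0,c['cx']],[0,c['fy'],c['cy']],[0,0,1]])
    return cv2.projectPoints(np.array(P,float).reshape(-1,3),c['rvec'],c['tvec'],K,None)[0][:,0]
def pan2w(p,P):
    x,y,a=p;P=np.array(P,float).reshape(-1,3)
    R=np.array([[np.cos(a),-np.sin(a),0],[np.sin(a),np.cos(a),0],[0,0,1]])
    return P@R.T+[x,y,0]
def tab(th,r=.105,h=.006,y=0):  # pan frame
    return [.022-r*np.cos(th)-h*np.sin(th)*-1*-1*-1 if False else .022-r*np.cos(th)+h*np.sin(th),y,.172+r*np.sin(th)+h*np.cos(th)]
E
python3 - <<'E'
from h import *
from scipy.optimize import least_squares
X=.1325;Y=.1625
obs=np.array([(70,36),(673,57),(660,553),(40,527),(120,277),(594,296)])/3.5+[180,195]
P=[(X,Y,.116),(X,-Y,.116),(-X,-Y,.116),(-X,Y,.116),(0,.122,.137),(0,-.122,.137)]
lip=np.array((339,449))/3.5+[180,195]
f=lambda p:(proj('top',pan2w(p[:3],P))-obs).ravel()
for nm,w in(('fit',1),):
    r=least_squares(f,[.65,0,0]);print(r.x,f(r.x).reshape(-1,2).round(1).tolist())
p=r.x
for th in(0,.1,.2):
    print(th,proj('top',pan2w(p,[tab(th),(.022,0,.178)]))*1-0,'lip obs',lip, 'hinge obs',np.array((351,238))/3.5+[180,195])
    print(' scene',(proj('scene',pan2w(p,[tab(th,.105,.006,.012),tab(th,.105,.006,-.012),tab(th,.0,.0)]))-[240,150])*3.5)
print('cap',pan2w(p,[-.03,0,.164]),'lip',pan2w(p,[tab(0)]),'hinge',pan2w(p,[.022,0,.172]))
E
```

```text
[ 0.6099688   0.1027586  -0.04663346] [[-1.9, -2.6], [2.2, -2.4], [1.8, 2.3], [-2.3, 2.3], [-0.6, 0.1], [0.8, -0.1]]
0 [[277.91159051 323.88064157]
 [280.72718079 262.31666598]] lip obs [276.85714286 323.28571429] hinge obs [280.28571429 263.        ]
 scene [[291.45979454  73.62343155]
 [254.9419707   87.81644648]
 [354.49194889 216.94934921]]
0.1 [[277.45229823 323.23686755]
 [280.72718079 262.31666598]] lip obs [276.85714286 323.28571429] hinge obs [280.28571429 263.        ]
 scene [[292.21034056  63.61226349]
 [255.39148041  77.87437911]
 [354.49194889 216.94934921]]
0.2 [[277.02040517 321.95186485]
 [280.72718079 262.31666598]] lip obs [276.85714286 323.28571429] hinge obs [280.28571429 263.        ]
 scene [[293.76437284  54.85069659]
 [256.63134397  69.19394407]
 [354.49194889 216.94934921]]
cap [[0.58000141 0.10415709 0.164     ]] lip [[0.52705903 0.10662777 0.178     ]] hinge [[0.63194488 0.10173303 0.172     ]]
```

View pics/c1.png

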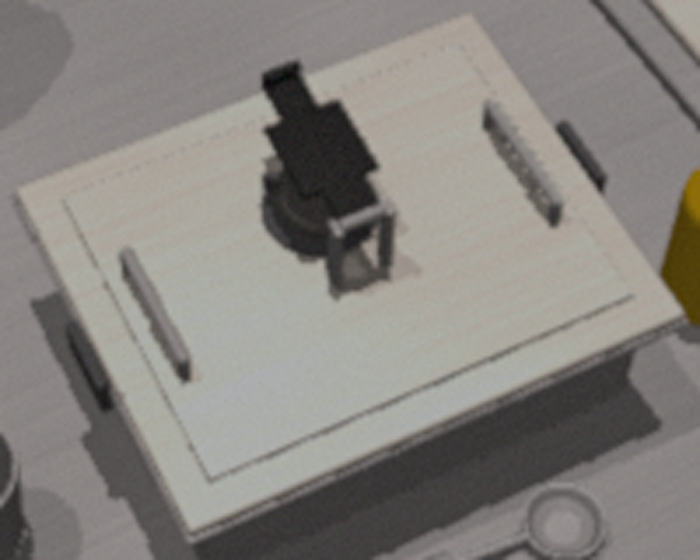

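The scene view shows the tab almost level, 0 to 0.1 rad. Both views agree on the pan pose within a few mm, so I'll move above the lip and refine with the wrist camera.

```bash
python3 -m jog '[[[10,35,30,0,0,-0.1],[14,42,30,0,0,-0.1],[14,42,20,0,0,-0.1],[14,42,15,0,0,-0.1],[14,42,0,0,0,-0.1],[14,42,0,0,0,0],[14,42,0,0,0,0],[14,42,0,0,0,0],[14,42,0,0,0,0],[14,42,0,0,0,0],[14,42,0,0,0,0],[14,42,0,0,0,0]]]' 45 && python3 -m jog '[[[14,42,0,0,0,0],[14,42,0,0,0,0],[14,42,0,0,0,0],[10,36,0,0,0,0],[0,0,0,0,0,0]]]'
python3 - <<'E'
from h import *
s=manip.observe();print({k:np.round(s[k],4) for k in('clock','q','eef_pos','ee_rot','ft_force','opening')})
cv2.imwrite('pics/w1.png',manip.grab_frame('wrist'))
E
```

```text
clock: 1.3
eef_pos: [0.4359, -0.0481, 0.3199]
ee_rot: [-3.135, 0.002, -0.076]
ft_force: [0.9, -1.0, -0.5]
opening: 0.0453
clock: 1.8
eef_pos: [0.4879, 0.1272, 0.319]
ee_rot: [-3.133, 0.004, -0.069]
ft_force: [0.1, -0.3, 0.6]
opening: 0.045
{'clock': np.float64(1.8), 'q': array([ 0.0042,  0.2055, -0.4314,  1.6866,  0.0796,  1.2677, -2.0829]), 'eef_pos': array([0.4879, 0.1272, 0.319 ]), 'ee_rot': array([-3.1327,  0.0035, -0.0691]), 'ft_force': array([ 0.1459, -0.32  ,  0.5615]), 'opening': np.float64(0.045)}
```

View pics/w1.png

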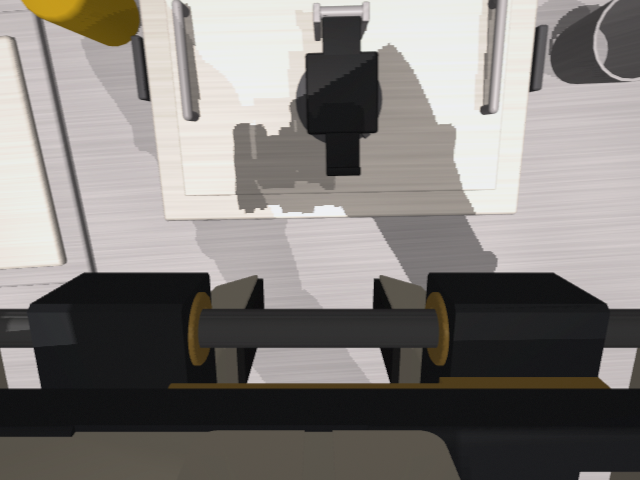

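Wrist view: the lip centre is about (343,171), the hinge cheeks centre at u≈342 (v≈10), and the tab is straight. The cap and flange sides sit at u 297 and 382.

```bash
cat >> h.py <<'E'
from scipy.spatial.transform import Rotation as Ro
def wray(uv,z,s):
    c=manip.calibration('wrist');T=np.array(c['tool_from_camera'])
    R=Ro.from_euler('xyz',s['ee_rot']).as_matrix()
    o=s['eef_pos']+R@T[:3,3]
    d=R@T[:3,:3]@np.array([(uv[0]-c['cx'])/c['fx'],(uv[1]-c['cy'])/c['fy'],1])
    return o+d*(z-o[2])/d[2]
def tray(uv,z,n='top'):
    c=manip.calibration(n);R=cv2.Rodrigues(c['rvec'])[0];o=-R.T@c['tvec']
    d=R.T@np.array([(uv[0]-c['cx'])/c['fx'],(uv[1]-c['cy'])/c['fy'],1]);return o+d*(z-o[2])/d[2]
E
python3 - <<'E'
from h import *
s=manip.observe()
for n,uv,z in(('lip',(343,171),.183),('lip.1',(343,171),.193),('hinge',(342,12),.178),('flange',(339.5,98),.129),('capL',(297,98),.129),('capR',(382,98),.129),('tabshoulder',(342,132),.1745),('tabshoulder.1',(342,132),.182),('tabnear hinge shoulder',(342,53),.1745)): print(n,wray(uv,z,s).round(4))
print('top lip',tray((276.86,323.3),.183),tray((276.86,323.3),.193),'hinge',tray((280.3,263),.178))
print('scene lip',tray((282/3.5+240,75/3.5+150),.183,'scene'),tray((282/3.5+240,75/3.5+150),.193,'scene'),'hinge',tray((363/3.5+240,215/3.5+150),.175,'scene'))
E
```

```text
lip [0.5266 0.1057 0.183 ]
lip.1 [0.5276 0.1062 0.193 ]
hinge [0.6295 0.1003 0.178 ]
flange [0.5799 0.1027 0.129 ]
capL [0.5823 0.1368 0.129 ]
capR [0.5774 0.0687 0.129 ]
tabshoulder [0.5534 0.1045 0.1745]
tabshoulder.1 [0.5534 0.1048 0.182 ]
tabnear hinge shoulder [0.6053 0.1015 0.1745]
top lip [0.52806572 0.10801135 0.183     ] [0.5280975  0.10720529 0.193     ] hinge [0.63077356 0.10246842 0.178     ]
scene lip [0.52939971 0.11129775 0.183     ] [0.53659975 0.10745018 0.193     ] hinge [0.63491297 0.1054966  0.175     ]
```

```bash
python3 -m jog '[[[20,-10,-20,-0.004,0,0.02],[20,-11,-30,0,0,0],[0,0,-35,0,0,0],[0,0,-30,0,0,0],[0,0,-20,0,0,0],[0,0,0,0,0,0]]]'
```

```text
clock: 2.45
eef_pos: [0.529, 0.0973, 0.1798]
ee_rot: [-3.139, 0.0, -0.055]
ft_force: [1.2, 8.9, -1.3]
opening: 0.0451
```

```bash
python3 -m jog '[[[0,5,0,0,0,0],[0,4,0,0,0,0],[0,0,0,0,0,0],[0,0,0,0,0,0]]]'
python3 - <<'E'
from h import *
s=manip.observe();print(s['eef_pos'],s['ft_force'])
cv2.imwrite('pics/w2.png',manip.grab_frame('wrist'))
E
```

```text
clock: 2.85
eef_pos: [0.5284, 0.103, 0.1798]
ee_rot: [-3.141, 0.001, -0.059]
ft_force: [0.3, 0.1, 0.9]
opening: 0.0448
[0.52840523 0.10303975 0.17979695] [0.33504248 0.09421463 0.89031021]
```

View pics/w2.png

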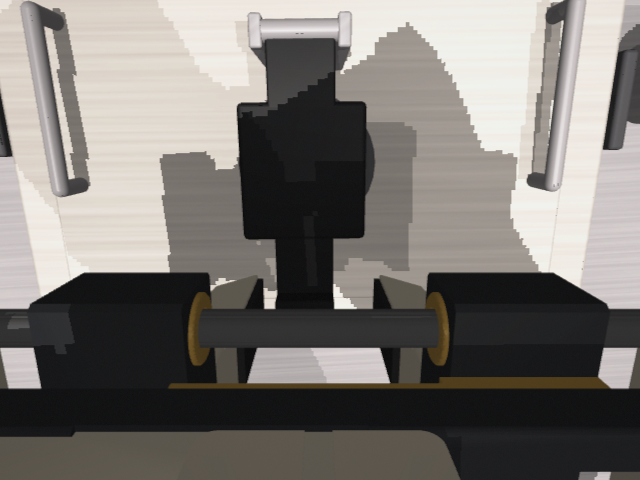

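The tongue is centred at u≈305 and the fingers at u≈319, so I need about 5 mm more +y. The jaws then straddle the tongue with clearance.

```bash
python3 -m jog '[[[0,5,0,0,0,0.01],[0,0,-7,0,0,0],[0,0,-7,0,0,0],[0,0,0,0,0,0]]]' && python3 -m jog '[[[0,0,0,0,0,0],[0,0,0,0,0,0],[0,0,0,0,0,0],[0,0,0,0,0,0],[0,0,0,0,0,0]]]' 10 8
```

```text
clock: 3.3
eef_pos: [0.5286, 0.1079, 0.1652]
ee_rot: [-3.141, 0.0, -0.049]
ft_force: [0.2, 0.4, 0.2]
opening: 0.0449
clock: 3.8
eef_pos: [0.5284, 0.1087, 0.1648]
ee_rot: [-3.141, 0.001, -0.048]
ft_force: [0.4, -0.3, -2.7]
opening: 0.0239
```

```bash
python3 -m jog '[[[1,0,12,0,0,0],[2,0,12,0,0,0],[4,0,12,0,0,0],[5,0,11,0,0,0],[0,0,0,0,0,0]]]'
python3 - <<'E'
from h import *
p=manip.observe()['eef_pos'];print(p,np.hypot(p[0]-.631,p[2]+.0072+.005*0-.172+.0))
cv2.imwrite('pics/s3.png',cv2.resize(manip.grab_frame('scene')[100:260,230:430],None,fx=3.5,fy=3.5))
E
```

```text
clock: 4.3
eef_pos: [0.5427, 0.108, 0.2175]
ee_rot: [-3.141, -0.003, -0.049]
ft_force: [2.0, 2.1, -1.2]
opening: 0.0239
[0.54267072 0.10795005 0.21750929] 0.10286073777740445
```

View pics/s3.png

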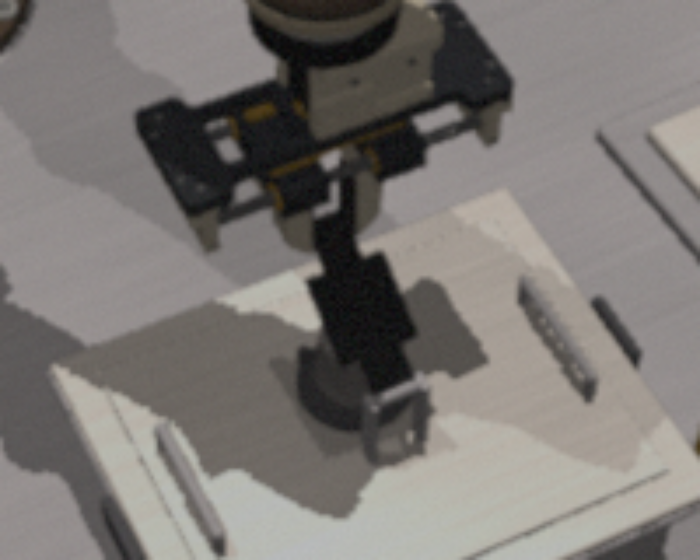

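The tab is in the jaws and following, at about 0.54 rad. I'll continue the arc.

```bash
python3 -m jog '[[[8,-0.5,10,0,0,0],[8,-0.5,10,0,0,0],[10,-0.5,8,0,0,0],[11,-0.5,8,0,0,0],[12,-0.5,5,0,0,0],[12,-0.5,5,0,0,0],[13,-1,3,0,0,0],[0,0,0,0,0,0]]]'
```

```text
clock: 5.15
eef_pos: [0.6137, 0.1046, 0.2664]
ee_rot: [3.141, 0.009, -0.046]
ft_force: [1.3, 1.1, 0.5]
opening: 0.0239
```

```bash
python3 -m jog '[[[13,-0.5,1,0,0,0],[13,-0.5,-1,0,-0.005,0],[12,-0.5,-2,0,0,0],[11,-0.5,-4,0,0,0],[11,-0.5,-5,0,0,0],[10,-0.5,-6,0,0,0],[10,-0.5,-8,0,0,0],[0,0,0,0,0,0]]]'
```

```text
clock: 5.95
eef_pos: [0.6981, 0.1006, 0.2411]
ee_rot: [3.141, 0.001, -0.046]
ft_force: [1.7, 0.9, 1.1]
opening: 0.024
```

```bash
python3 -m jog '[[[9,-0.5,-9,0,0,0],[7,-0.5,-9,0,0,0],[5,0,-10,0,0,0],[4,0,-10,0,0,0],[3,0,-10,0,0,0],[2,0,-6,0,0,0],[0,0,0,0,0,0]]]'
```

```text
clock: 6.65
eef_pos: [0.732, 0.0989, 0.1794]
ee_rot: [3.141, 0.001, -0.047]
ft_force: [4.6, 0.2, 1.9]
opening: 0.0238
```

```bash
python3 -m jog '[[[1,0,-3,0,0,0],[0,0,-2,0,0,0],[0,0,0,0,0,0]]]';python3 -m jog '[[[0,0,-2,0,0,0],[0,0,0,0,0,0]]]'
```

```text
clock: 6.95
eef_pos: [0.7328, 0.0989, 0.1738]
ee_rot: [3.14, 0.001, -0.046]
ft_force: [3.7, 0.2, -0.6]
opening: 0.024
clock: 7.15
eef_pos: [0.733, 0.0989, 0.1721]
ee_rot: [3.14, 0.0, -0.046]
ft_force: [4.2, 0.2, 0.8]
opening: 0.0239
```

```bash
python3 -m jog '[[[0,0,-2,0,0,0],[0,0,0,0,0,0]]]';python3 -m jog '[[[0,0,-2,0,0,0],[0,0,0,0,0,0]]]'
```

```text
clock: 7.35
eef_pos: [0.7331, 0.0989, 0.1702]
ee_rot: [3.141, -0.0, -0.046]
ft_force: [3.6, -0.2, -1.2]
opening: 0.0239
clock: 7.55
eef_pos: [0.7332, 0.0989, 0.1682]
ee_rot: [3.141, -0.001, -0.046]
ft_force: [3.9, 0.7, -0.5]
opening: 0.0239
```

```bash
python3 -m jog '[[[0,0,-2,0,0,0],[0,0,0,0,0,0]]]'
python3 - <<'E'
from h import *
s=manip.grab_frame('scene')[130:290,270:470];w=manip.grab_frame('wrist')
a=cv2.resize(s,(500,400));b=cv2.resize(w,(500,375))
b=cv2.copyMakeBorder(b[:200],0,0,0,0,0)
cv2.imwrite('pics/s4.png',np.vstack([a,b]))
E
```

```text
clock: 7.75
eef_pos: [0.7333, 0.0989, 0.1662]
ee_rot: [3.141, -0.001, -0.047]
ft_force: [3.0, 1.6, -0.8]
opening: 0.0241
```

View pics/s4.png

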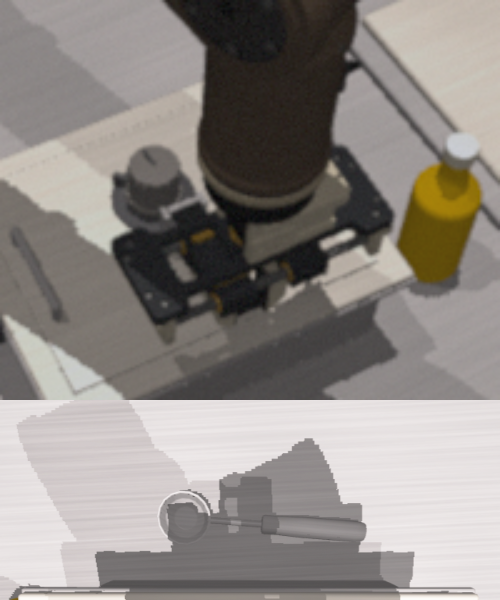

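The cap is now fully uncovered. The stop isn't felt yet, so I'll continue down in small steps.

```bash
for i in 1 2; do python3 -m jog '[[[0,0,-2,0,0,0],[0,0,0,0,0,0]]]'; done
```

```text
clock: 8.05
eef_pos: [0.7334, 0.0989, 0.1655]
ee_rot: [3.141, -0.002, -0.047]
ft_force: [3.6, 0.5, -0.5]
opening: 0.0238
clock: 8.25
eef_pos: [0.7334, 0.0989, 0.1649]
ee_rot: [3.141, -0.003, -0.047]
ft_force: [2.3, 0.2, -0.4]
opening: 0.0239
```

```bash
for i in 1 2; do python3 -m jog '[[[0,0,-2,0,0,0],[0,0,0,0,0,0]]]'; done
```

```text
clock: 8.45
eef_pos: [0.7335, 0.0989, 0.1643]
ee_rot: [3.141, -0.004, -0.047]
ft_force: [2.7, -0.4, 1.1]
opening: 0.0237
clock: 8.65
eef_pos: [0.7336, 0.0989, 0.1635]
ee_rot: [3.141, -0.005, -0.047]
ft_force: [2.5, -0.0, 1.3]
opening: 0.0241
```

Motion has stalled at about z=0.165, so this is the stop. I'll release, rise clear and look.

```bash
python3 -m jog '[[[0,0,0,0,0,0],[0,0,0,0,0,0],[0,0,0,0,0,0],[0,0,0,0,0,0]]]' 50 && python3 -m jog '[[[0,0,15,0,0,0],[0,0,25,0,0,0],[-10,0,30,0,0,0],[-40,0,25,0,0,0],[-45,0,10,0,0,0],[-45,0,0,0,0,0],[-40,0,0,0,0,0],[-25,0,0,0,0,0],[0,0,0,0,0,0]]]' 58
python3 - <<'E'
from h import *
s=manip.observe();print(s['eef_pos'],s['ee_rot'],s['q'])
np.save('s5.npy',{k:s[k] for k in('eef_pos','ee_rot')},allow_pickle=True)
w=manip.grab_frame('wrist');sc=manip.grab_frame('scene');t=manip.grab_frame('top')
cv2.imwrite('pics/w5.png',w);cv2.imwrite('pics/sc5.png',sc);cv2.imwrite('pics/t5.png',t)
a=cv2.resize(sc[140:300,240:440],(375,300),interpolation=cv2.INTER_CUBIC)
cv2.imwrite('pics/v5.png',np.vstack([w[:300],np.hstack([a,np.zeros((300,265,3),np.uint8)])]))
E
```

```text
clock: 9.05
eef_pos: [0.7308, 0.0984, 0.1605]
ee_rot: [3.139, 0.002, -0.046]
ft_force: [0.3, -0.3, -0.3]
opening: 0.0486
clock: 9.95
eef_pos: [0.518, 0.0989, 0.2753]
ee_rot: [3.139, -0.002, -0.046]
ft_force: [0.9, 0.0, 0.9]
opening: 0.0578
[0.51798391 0.0989352  0.27525856] [ 3.13915924e+00 -2.07035161e-03 -4.60305383e-02] [ 0.03485697  0.27106559 -0.4125262   1.71208555  0.11958793  1.18179877
 -2.02644833]
```

View pics/v5.png

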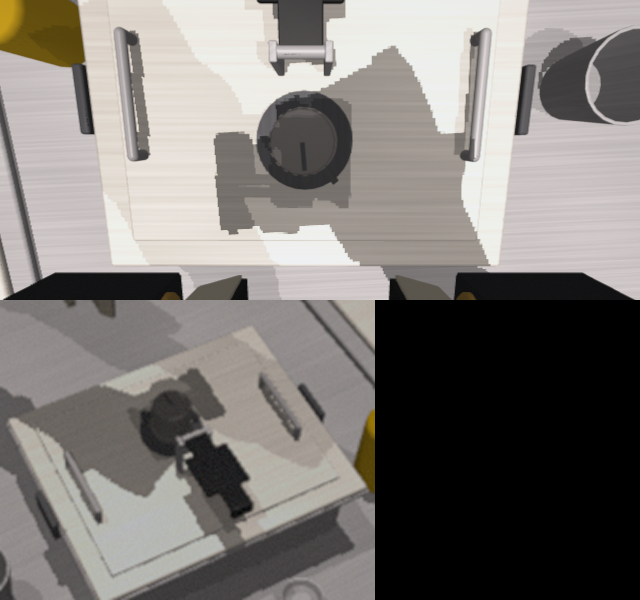

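The tab lies folded back. The cap top is centred at about wrist px (304,139), with its index mark pointing at -x. I'll check the numbers.

Run:
```python
from h import *
s=np.load('s5.npy',allow_pickle=True).item()
w=cv2.imread('pics/w5.png');g=cv2.GaussianBlur(cv2.cvtColor(w,6),(5,5),1)
c=cv2.HoughCircles(g[60:220,220:390],cv2.HOUGH_GRADIENT,1,5,param1=60,param2=12,minRadius=28,maxRadius=52)
print((c[0][:6]+[220,60,0]).round(1).tolist() if c is not None else None)
for uv,z in(((304,139),.164),((304.5,140),.129)): print(wray(uv,z,s))
print('hinge',wray((301,55),.178,s))
p=[.6100,.1030,-.0466]
for th in(2.9,3.0,3.05,3.1): print(th,proj('scene',pan2w(p,[tab(th,.108,0,0)])),proj('top',pan2w(p,[tab(th,.108,0,0)])))
cv2.imwrite('pics/lip.png',np.hstack([cv2.resize(cv2.imread('pics/sc5.png')[220:270,330:390],None,fx=6,fy=6,interpolation=2),cv2.resize(cv2.imread('pics/t5.png')[190:240,250:310],None,fx=6,fy=6,interpolation=2)]))
```

```text
[[304.5, 139.5, 49.1], [309.5, 135.5, 41.3], [300.5, 132.5, 41.3], [300.5, 147.5, 41.3], [296.5, 137.5, 41.4], [305.5, 131.5, 41.4]]
[0.58159268 0.10533994 0.164     ]
[0.58069176 0.10609809 0.129     ]
hinge [0.62870902 0.10405771 0.178     ]
2.9 [[367.660539   245.45846626]] [[282.52043134 199.9414748 ]]
3.0 [[367.83374905 249.2668316 ]] [[283.01261367 199.99135983]]
3.05 [[367.81447789 251.00266225]] [[283.24709629 200.25036863]]
3.1 [[367.72577134 252.62115679]] [[283.47321386 200.66149289]]
```

View pics/lip.png

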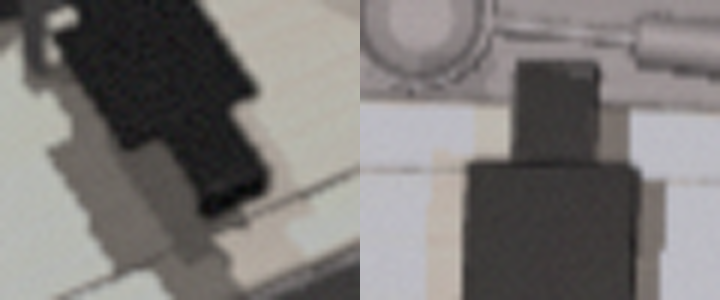

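Tab end measured at scene px (369.3,250.8). The model predicts row 251.0 for 3.05 rad, so the tab is at its stop. Now I'll go over the cap (0.581, 0.105).

```bash
python3 -m jog '[[[25,2,-15,0,0,0],[25,2,-15,0,0,0],[13,2,-15,0,0,0],[0,0,-15,0,0,0],[0,0,-15,0,0,0],[0,0,0,0,0,0]]]' 58
```

```text
clock: 10.7
eef_pos: [0.5955, 0.1038, 0.1956]
ee_rot: [3.141, -0.005, -0.053]
ft_force: [0.3, 0.0, -0.6]
opening: 0.0581
```

```bash
python3 -m jog '[[[-7,0.5,0,0,0.003,0],[-5,0.5,0,0,0,0],[0,0,0,0,0,0]]]' && python3 -m jog '[[[0,0,-10,0,0,0],[0,0,-10,0,0,0],[0,0,0,0,0,0]]]'
```

```text
clock: 11.0
eef_pos: [0.5843, 0.1051, 0.1964]
ee_rot: [-3.141, -0.002, -0.053]
ft_force: [-0.6, 0.4, 1.0]
opening: 0.0581
clock: 11.3
eef_pos: [0.5848, 0.1052, 0.1765]
ee_rot: [-3.141, -0.005, -0.053]
ft_force: [0.5, -0.6, -0.3]
opening: 0.0583
```

```bash
python3 -m jog '[[[-4,0,0,0,0,0],[0,0,-10,0,0,0],[0,0,-10,0,0,0],[0,0,-8,0,0,0],[0,0,0,0,0,0]]]' && python3 -m jog '[[[0,0,-2,0,0,0],[0,0,0,0,0,0]]]'
```

```text
clock: 11.8
eef_pos: [0.5802, 0.105, 0.1456]
ee_rot: [-3.141, -0.005, -0.053]
ft_force: [-0.3, -0.8, -0.4]
opening: 0.058
clock: 12.0
eef_pos: [0.5801, 0.1051, 0.143]
ee_rot: [-3.141, -0.004, -0.053]
ft_force: [-0.2, 0.4, -0.1]
opening: 0.0579
```

```bash
python3 -m jog '[[[0,0,0,0,0,0],[0,0,0,0,0,0],[0,0,0,0,0,0],[0,0,0,0,0,0],[0,0,0,0,0,0],[0,0,0,0,0,0]]]' 36 20
```

```text
clock: 12.6
eef_pos: [0.5806, 0.1059, 0.1438]
ee_rot: [-3.14, -0.005, -0.053]
ft_force: [0.4, 1.7, -1.7]
opening: 0.0419
```

```bash
for i in 1 2; do python3 -m jog '[[[0,0,-1,0,0,0],[0,0,0,0,0,0]]]'; done
```

```text
clock: 12.8
eef_pos: [0.5807, 0.1059, 0.1433]
ee_rot: [-3.14, -0.006, -0.053]
ft_force: [-1.3, -0.6, 3.6]
opening: 0.0416
clock: 13.0
eef_pos: [0.5807, 0.106, 0.1428]
ee_rot: [-3.14, -0.006, -0.053]
ft_force: [-2.1, -0.3, 3.7]
opening: 0.0417
```

```bash
for i in 1 2 3; do python3 -m jog '[[[0,0,-1.5,0,0,0],[0,0,0,0,0,0]]]'|grep -v open; done
```

```text
clock: 13.2
eef_pos: [0.5807, 0.106, 0.1416]
ee_rot: [-3.14, -0.006, -0.053]
ft_force: [-1.5, 0.3, 5.9]
clock: 13.4
eef_pos: [0.5807, 0.106, 0.1404]
ee_rot: [-3.141, -0.007, -0.053]
ft_force: [-2.6, -0.2, 6.5]
clock: 13.6
eef_pos: [0.5808, 0.106, 0.1394]
ee_rot: [-3.141, -0.007, -0.053]
ft_force: [-2.9, 0.3, 6.5]
```

```bash
for i in 1 2; do python3 -m jog '[[[0,0,-1,0,0,0],[0,0,0,0,0,0]]]'|grep -v open; done
```

```text
clock: 13.8
eef_pos: [0.5808, 0.1059, 0.1391]
ee_rot: [-3.141, -0.007, -0.053]
ft_force: [-3.3, 0.3, 7.7]
clock: 14.0
eef_pos: [0.5808, 0.106, 0.1388]
ee_rot: [-3.141, -0.008, -0.053]
ft_force: [-2.1, -1.0, 9.1]
```

```bash
for i in 1 2; do python3 -m jog '[[[0,0,-1,0,0,0],[0,0,0,0,0,0]]]'|grep -v open; done; for i in 1 2 3; do python3 -m jog '[[[0,0,0,0,0,0]]]'|grep -E 'eef|ft'; done
```

```text
clock: 14.2
eef_pos: [0.5808, 0.106, 0.1388]
ee_rot: [-3.141, -0.008, -0.053]
ft_force: [-3.0, -0.3, 7.4]
clock: 14.4
eef_pos: [0.5808, 0.106, 0.1388]
ee_rot: [-3.141, -0.009, -0.053]
ft_force: [-3.4, -0.7, 7.7]
eef_pos: [0.5808, 0.106, 0.1392]
ft_force: [-3.1, 0.0, 7.4]
eef_pos: [0.5807, 0.106, 0.1395]
ft_force: [-2.8, 0.4, 7.4]
eef_pos: [0.5808, 0.106, 0.1399]
ft_force: [-3.2, -0.2, 7.5]
```

```bash
for i in 1 2 3 4; do python3 -m jog '[[[0,0,-1,0,0,0]]]'|grep -E 'eef|ft'; done
```

```text
eef_pos: [0.5808, 0.106, 0.1393]
ft_force: [-2.6, 0.1, 7.5]
eef_pos: [0.5808, 0.106, 0.1386]
ft_force: [-3.6, 0.1, 8.0]
eef_pos: [0.5809, 0.106, 0.1383]
ft_force: [-4.7, -1.1, 15.0]
eef_pos: [0.5809, 0.106, 0.1382]
ft_force: [-5.9, -1.9, 16.0]
```

Seat felt at z≈0.1383: the force jumped from 8 to 15 N. I'll ease to about 13 N before turning.

```bash
for i in 1 2 3; do python3 -m jog '[[[-0.3,0,-0.7,0,0.002,0]]]'|grep -E 'eef|ft|rot'; done
```

```text
eef_pos: [0.5808, 0.106, 0.1384]
ee_rot: [3.141, -0.01, -0.053]
ft_force: [-3.8, -0.9, 10.8]
eef_pos: [0.5808, 0.106, 0.1385]
ee_rot: [3.141, -0.008, -0.053]
ft_force: [-3.1, -1.1, 9.6]
eef_pos: [0.5808, 0.106, 0.1385]
ee_rot: [3.141, -0.007, -0.053]
ft_force: [-3.3, -0.9, 9.0]
```

```bash
for i in 1 2; do python3 -m jog '[[[-0.2,0,-0.85,0,0.001,0]]]'|grep -E 'eef|ft'; done;  for i in 1 2; do python3 -m jog '[[[-0.2,0,-0.85,0,0.001,0.06]]]'|grep -E 'eef|ft|rot'; done
```

```text
eef_pos: [0.5808, 0.106, 0.1384]
ft_force: [-3.8, -0.3, 11.7]
eef_pos: [0.5808, 0.106, 0.1384]
ft_force: [-4.3, -0.9, 12.7]
eef_pos: [0.5808, 0.106, 0.1384]
ee_rot: [3.14, -0.007, 0.007]
ft_force: [-3.8, -0.5, 12.4]
eef_pos: [0.5809, 0.106, 0.1384]
ee_rot: [3.14, -0.006, 0.068]
ft_force: [-4.2, -0.9, 10.6]
```

```bash
for i in 1 2 3; do python3 -m jog '[[[-0.2,0,-0.92,0,0.001,0.06]]]'|grep -E 'eef|ft|rot'; python3 -c "
from rig import manip;print(manip.observe()['moment'].round(2))"; done
```

```text
eef_pos: [0.5809, 0.106, 0.1383]
ee_rot: [3.14, -0.006, 0.13]
ft_force: [-4.9, -0.6, 11.8]
[-0.25  0.97 -0.26]
eef_pos: [0.5809, 0.1061, 0.1383]
ee_rot: [3.14, -0.006, 0.192]
ft_force: [-3.6, -0.7, 12.6]
[-0.3   1.03 -0.24]
eef_pos: [0.5809, 0.1061, 0.1383]
ee_rot: [3.14, -0.006, 0.254]
ft_force: [-4.3, -1.6, 12.4]
[-0.32  0.99 -0.22]
```

```bash
for i in 1 2 3 4; do python3 -m jog '[[[-0.2,0,-0.92,0,0.001,0.06],[-0.2,0,-0.92,0,0.001,0.06]]]'|grep -E 'eef|ft|rot'; python3 -c "
from rig import manip;print(manip.observe()['moment'].round(2))"; done
```

```text
eef_pos: [0.5809, 0.1062, 0.1383]
ee_rot: [3.141, -0.005, 0.378]
ft_force: [-4.7, -1.3, 12.4]
[-0.3   0.93 -0.23]
eef_pos: [0.5809, 0.1062, 0.1384]
ee_rot: [3.141, -0.005, 0.502]
ft_force: [-4.7, -2.2, 11.4]
[-0.32  0.94 -0.17]
eef_pos: [0.5809, 0.1063, 0.1383]
ee_rot: [3.141, -0.005, 0.626]
ft_force: [-3.4, -0.8, 12.4]
[-0.29  0.98 -0.31]
eef_pos: [0.5809, 0.1064, 0.1384]
ee_rot: [3.141, -0.004, 0.75]
ft_force: [-4.6, -0.9, 12.0]
[-0.27  0.95 -0.25]
```

```bash
for i in 1 2 3; do python3 -m jog '[[[-0.2,0,-0.92,0,0.001,0.06],[-0.2,0,-0.92,0,0.001,0.06]]]'|grep -E 'eef|ft|rot'; python3 -c "
from rig import manip;print(manip.observe()['moment'].round(2))"; done
```

```text
eef_pos: [0.5809, 0.1064, 0.1384]
ee_rot: [3.141, -0.004, 0.874]
ft_force: [-4.8, -0.3, 12.6]
[-0.26  1.01 -0.25]
eef_pos: [0.5808, 0.1065, 0.1383]
ee_rot: [-3.141, -0.003, 0.997]
ft_force: [-4.7, -1.1, 13.0]
[-0.33  0.94 -0.29]
eef_pos: [0.5808, 0.1065, 0.1384]
ee_rot: [-3.141, -0.003, 1.121]
ft_force: [-4.7, -0.9, 12.5]
[-0.3   0.93 -0.24]
```

Past the catch region (≥1.17 turned, torque steady at 0.25 N m). I'll ease off the push while unscrewing.

```bash
for i in 1 2 3; do python3 -m jog '[[[-0.2,0,0.5,0,0.001,0.06],[-0.2,0,0.7,0,0.001,0.06],[-0.2,0,0.7,0,0,0.06]]]'|grep -E 'eef|ft|rot'; python3 -c "
from rig import manip;print(manip.observe()['moment'].round(2))"; done
```

```text
eef_pos: [0.5807, 0.1065, 0.1418]
ee_rot: [-3.141, -0.003, 1.307]
ft_force: [-2.8, -0.3, 5.4]
[-0.06  0.33 -0.2 ]
eef_pos: [0.5806, 0.1066, 0.1444]
ee_rot: [-3.14, -0.003, 1.493]
ft_force: [-1.7, 0.5, 4.1]
[ 0.04  0.12 -0.16]
eef_pos: [0.5805, 0.1065, 0.1456]
ee_rot: [-3.138, -0.005, 1.679]
ft_force: [1.5, 2.2, -5.8]
[ 0.39 -0.62 -0.22]
```

```bash
for i in 1 2; do python3 -m jog '[[[-0.1,0,-0.2,0,0.001,0.06],[-0.1,0,0,0,0.001,0.06],[0,0,0,0,0,0.06]]]'|grep -E 'eef|ft|rot'; python3 -c "
from rig import manip;print(manip.observe()['moment'].round(2))"; done
```

```text
eef_pos: [0.5806, 0.1067, 0.1449]
ee_rot: [-3.136, -0.006, 1.865]
ft_force: [-1.4, 0.0, 3.8]
[ 0.04  0.24 -0.21]
eef_pos: [0.5806, 0.1067, 0.1446]
ee_rot: [-3.135, -0.008, 2.05]
ft_force: [-2.1, 0.7, 4.3]
[ 0.01  0.2  -0.22]
```

```bash
for i in 1 2 3 4 5; do python3 -m jog '[[[0,0,0.1,0,0,0.05],[0,0,0.1,0,0,0.05]]]'|grep -E 'eef|ft|rot'; python3 -c "
from rig import manip;print(manip.observe()['moment'].round(2))"; done
```

```text
eef_pos: [0.5805, 0.1067, 0.1447]
ee_rot: [-3.134, -0.009, 2.154]
ft_force: [-1.9, 0.2, 4.4]
[ 0.03  0.22 -0.22]
eef_pos: [0.5804, 0.1067, 0.1448]
ee_rot: [-3.135, -0.01, 2.257]
ft_force: [-2.3, -0.4, 4.8]
[ 0.12  0.21 -0.21]
eef_pos: [0.5804, 0.1067, 0.1449]
ee_rot: [-3.135, -0.01, 2.36]
ft_force: [-1.8, -0.7, 3.9]
[ 0.13  0.2  -0.24]
eef_pos: [0.5803, 0.1067, 0.1451]
ee_rot: [-3.135, -0.011, 2.463]
ft_force: [-2.5, -0.0, 4.1]
[ 0.11  0.18 -0.17]
eef_pos: [0.5803, 0.1068, 0.1452]
ee_rot: [-3.135, -0.012, 2.566]
ft_force: [-1.4, -1.5, 4.1]
[ 0.18  0.11 -0.21]
```

```bash
for i in 1 2 3 4; do python3 -m jog '[[[0,0,0.1,0,0,0.04]]]'|grep -E 'eef|ft|rot'; python3 -c "
from rig import manip;print(manip.observe()['moment'].round(2))"; done
```

```text
eef_pos: [0.5803, 0.1067, 0.1452]
ee_rot: [-3.135, -0.012, 2.607]
ft_force: [-2.8, -0.5, 4.6]
[ 0.16  0.25 -0.58]
eef_pos: [0.5801, 0.1066, 0.1452]
ee_rot: [-3.135, -0.013, 2.648]
ft_force: [-3.3, 0.1, 4.5]
[ 0.12  0.46 -0.57]
eef_pos: [0.5802, 0.1064, 0.1452]
ee_rot: [-3.135, -0.013, 2.688]
ft_force: [-1.3, -0.6, 3.8]
[ 0.12  0.07 -0.64]
eef_pos: [0.5805, 0.1062, 0.1453]
ee_rot: [-3.136, -0.013, 2.728]
ft_force: [-1.9, -0.1, 3.3]
[ 0.19  0.09 -0.69]
```

The torque jumped from 0.2 to 0.6 N m at yaw 2.6, which is the cap's stop. Now release and retreat straight up.

```bash
python3 -m jog '[[[0,0,0,0,0,0],[0,0,0,0,0,0],[0,0,0,0,0,0],[0,0,0,0,0,0]]]' 56 && python3 -m jog '[[[0,0,10,0,0,0],[0,0,20,0,0,0],[0,0,30,0,0,0],[0,0,35,0,0,0],[-25,0,30,0,0,0],[-45,0,10,0,0,0],[-45,0,0,0,0,0],[-45,0,0,0,0,0],[-40,-20,0,0,0,0],[0,0,0,0,0,0]]]'
python3 - <<'E'
from h import *
w=manip.grab_frame('wrist');sc=manip.grab_frame('scene');t=manip.grab_frame('top')
f=lambda i:cv2.resize(i,(395,316),interpolation=cv2.INTER_CUBIC)
cv2.imwrite('pics/v9.png',np.hstack([f(sc[140:300,240:440]),f(t[185:345,180:380])]))
E
```

```text
clock: 20.8
eef_pos: [0.5807, 0.1055, 0.1441]
ee_rot: [-3.136, -0.014, 2.725]
ft_force: [0.4, 0.2, -0.4]
opening: 0.056
clock: 21.8
eef_pos: [0.3736, 0.0873, 0.2867]
ee_rot: [-3.134, -0.013, 2.722]
ft_force: [-0.2, -0.6, 0.6]
opening: 0.056
```

View pics/v9.png

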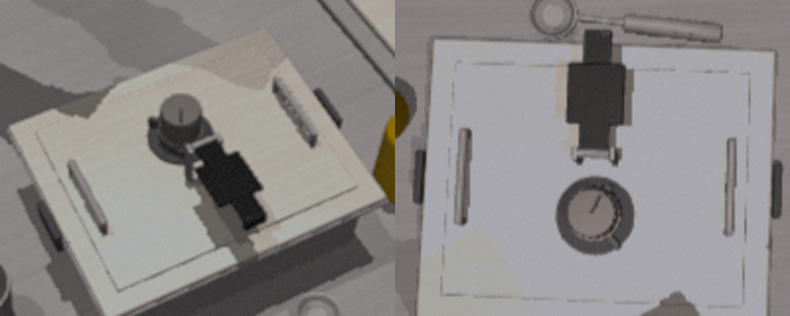

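The index mark has turned about 150° counter-clockwise, from pointing at -x to 29° right of +x. The tab is still folded back and the gripper is clear, so I'm handing in.

```bash
python3 -c "
from rig import manip
print(manip.observe()['ft_force']);print(manip.sign_off())"
```

```text
[ 0.65424798 -0.43265785 -0.76750822]
the job is handed in; nothing more can be done
None
```

The steam vent is open and the job is handed in at about 22 s on the robot's clock; no verdict was reported.

- **Tab:** I pinched the tongue at 8 N and swung the tab back until the motion stalled at its stop. The scene view put its angle at about 3.05 rad, and it was still folded back at the end.
- **Cap:** I gripped it at 20 N and pushed it down about 5.5 mm, where the force jumped and showed the seat. I turned it past the catch at about 10.5–13 N of push, with thread torque steady at about 0.25 N m. I then eased off and unscrewed it until the torque rose to about 0.6 N m at 2.65 rad turned, which I took as the stop.
- **Last checks:** The cap's index mark has turned about 150°, which matches the stop. The gripper is clear and reads no contact force, and the spoon and the parts of the bottle and cup in view looked undisturbed.

**What did not go cleanly:**
- A finger brushed the lip sideways at about 9 N on the first approach.
- The seat push read 16 N for a moment, just over the 15 N upper figure.
- At 2.65 rad the fingers slipped about 0.1 rad further round the cap, with up to 0.7 N m on it.
- The wrist force showed little rise at the tab's stop. I took the stop from the stalled motion and the picture.

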